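# Stack the tins and the spice jar, widest at the bottom

### The job

Clear some worktop by putting the two food tins and the spice jar into one upright stack, the widest at the bottom and the narrowest on top, each roughly centred on the one below. Build it where the widest one stands, setting each thing down gently and upright, then let go. Leave the pepper mill, the onion and the small glass where they are.

Things in the scene. Friction and masses are not known exactly. Their poses are not given: they have to be found in the camera images.
- wide_tin_center (a point): the wide low tin: a closed food can with a printed paper label and flat metal ends, 75 mm in diameter and 58 mm high (the widest of the three). Loose, 0.2 to 0.35 kg. The point is its centre, half-way up, 29 mm above its base; wall cabinets overhang the worktop from about 0.6 m ahead of the robot, at 0.55 m up and higher; its upright axis is z; round, so its yaw means nothing
- slim_tin_center (a point): the slim tin: a closed food can with a printed paper label and flat metal ends, 57 mm in diameter and 72 mm high. Loose, 0.13 to 0.25 kg. The point is its centre, half-way up, 36 mm above its base; its upright axis is z; round, so its yaw means nothing
- spice_jar_center (a point): the spice jar: a small slender upright glass jar with a label and a flat screw cap as wide as the jar, 40 mm in diameter from bottom to top and 105 mm high. Loose, 0.08 to 0.15 kg. The point is its centre, half-way up, 52 mm above its flat base; its upright axis is z; round, so its yaw means nothing
- shot_glass_center (a point): bystander: a small clear drinking glass, 45 mm in diameter, 62 mm high, standing further back; the point is its centre, half-way up
- loose_onion_center (a point): bystander: a brown onion, 52 mm across, 64 mm high, lying further back; the point is its centre, half-way up
- mill_center (a point): bystander: a turned dark wooden pepper mill, 58 mm in diameter, 170 mm high, standing at the back left; the point is its centre, half-way up
- wide_tin: the wide tin itself; origin at the centre of its underside, z up
- slim_tin: the slim tin itself; origin at the centre of its underside, z up
- spice_jar: the spice jar itself; origin at the centre of its underside, z up
Not all that is in view belongs to the job. Leave any red look-alike of the spice_jar alone.

How it is judged:
By the outcome, as a careful person would: the job done as asked, in the order asked, and still so for the second after the job is handed in, with the robot touching nothing.
It also fails if it takes over 51 s, if anything falls off the work surface, if the arm or the gripper's body presses on something with over 40 N, if the wrist force passes 120 N, or if a joint passes its speed limit or range.

### The arm

A 6-joint arm with a two-finger parallel gripper is mounted at the origin on a cart in front of the work surface, level with it; the furniture and walls round the work are solid. World frame = base frame: x ahead of the robot, y to its left, z up, the work surface at z = 0. Lengths are in m, angles in rad, forces in N, time in s.
With the tool pointing down it reaches from about 0.3 to 0.775 m from the base axis. Payload 14.6 kg.
Tool frame: the origin (TCP) lies midway between the tips of the shut fingers; the grasp point (between the pads) lies 19 mm behind it; z points along the fingers, y is the line along which they close (so a half turn about z gives the same grasp; the last joint's range is limited). The gripper opens to 94 mm and grips with 3 to 60 N. Pads are 16 mm wide; open, the fingers measure 119 mm over their backs; the gripper's body (75 mm by 177 mm) begins 78 mm behind the grasp point.
Start: joints at [1.135, 0.3, 1.521, -0, 1.321, -0.067], TCP at [0.198, 0.513, 0.178] pointing down, gripper open.
Joint ranges: [-3.03, 3.03], [-0.79, 2.21], [0.23, 2.52], [-1.04, 4.18], [0, 3.07], [-2.55, 2.55]. Speed limits (rad/s): [2.22, 2.22, 2.57, 3.14, 3.14, 3.14].

### API

Orientations are given as a unit quaternion [x, y, z, w].
In Python, from rig import ctrl, imaging gives the robot as it stands. The module is installed in compiled form; this text tells all that it offers.
- The arm moves only by the tool step_arm, never from a script. Its argument "steps" is one flat list of numbers, 7 for each row, row after row: the shift along the world's x, y, z in units of 0.5 m (1.0 is 0.5 m), then the turn, a rotation vector about the world's x, y, z in units of 90 degrees (1.0 is 90 degrees), then the opening in per cent of the stroke, from 0 (shut) to 100 (fully open). In form: [dx, dy, dz, wx, wy, wz, hand, dx, dy, dz, wx, wy, wz, hand, ...]. A call has exactly 10 rows; each row is the pose to reach, as a shift and turn from the pose commanded when the call began; what a row does not reach only later rows make up. A row lasts 1/8 s, in which the tool goes at most 62.5 mm and 10.7 degrees, less where a joint would pass 70% of its speed; a pose out of reach is approached as far as the arm can. A call with a number of a shift or a turn outside -1 to 1 is refused whole. A call with a gripper value outside its range is refused whole. The fingers move at their own pace and stop on an object; "force" is the grip in N (left out, the last holds). Time passes only in rows, so rows that repeat a pose let the fingers close, or fill a call up. It gives the time, the measured TCP pose, the force, the opening and the grip force at its end, in the units of the state.
- ctrl.get_obs(): the state, without advancing time (a new reading comes with each control period).
- imaging.camera(name): name is "side" or "top" or "wrist"; returns the picture (400x640x3 uint8, red, green, blue); there is no depth.
- imaging.camera_info(name): a dict with "vfov" (degrees; the focal length in pixels is half the picture's height over the tangent of half this angle, whatever the lens; pixels are square), "cx", "cy" (the principal point, pixels), "eye" and "attitude" of the camera in the world; the wrist camera has in their place "mount" (4x4, takes a point from camera to tool coordinates, whose origin is the TCP and whose axes are the flange's). Camera axes: x right, y up, looking along -z (the intrinsics and any distortion apply to the point x, -y, -z); pixel columns grow to the right and rows downward; lengths in m; the calibration is good to about 2 mm. A picture is of the moment at which its call begins: read the wrist's pose just before it. camera_info takes no time and is no camera call.
- ctrl.finish_job(): hands the job in; it is judged then, once.
The state is a dict: "time_s": time; "joint_pos": joint angles; "dq": joint speeds; "tau": joint torques, N m; "eef_pos": TCP position; "tcp_rot": TCP orientation; "force": force on the tool from outside, world axes, zero at the start; "wrist_torque": the same for the moment, N m; "opening": opening from 0.0 (shut) to 1.0 (fully open); "gripper_force": force on a finger pad.
Only numpy, scipy, OpenCV 4.12 (cv2) and the standard library are available. Lean on these libraries where they do the work, as an engineer would, in place of code of your own. Each camera call takes 0.05 s, during which the arm holds its last target. There are 200 camera calls.

## Working session

There is one attempt and no reset: what is moved stays moved. The work goes in short steps, Python scripts to look and compute and a tool call to move; the robot and the scene stay as the last step left them, time stands still between calls to the robot, and variables do not carry over. Pictures are saved under pics/ and viewed, at most 10 in all, crops included, and the job is handed in when it is done.

Besides the shell and the picture viewer there is one more tool, called after "Emit:" as name(argument=value, ...) on one line, values as JSON. step_arm: Moves the arm, as the interface text tells. Shifts and turns lie within -1 to 1; 1 stands for 0.5 m of shift or 90 degrees of turn. Its arguments: {"type":"object","properties":{"steps":{"type":"array","items":{"type":"number"}},"force":{"type":"number"}},"required":["steps"]}

```bash
mkdir -p pics
python3 - <<'E'
from rig import ctrl, imaging
import cv2,numpy as np
for n in ["top","side"]:
    print(n,imaging.camera_info(n)); cv2.imwrite(f"pics/{n}0.png",imaging.camera(n)[:,:,::-1])
i=imaging.camera_info("wrist");print(i)
o=ctrl.get_obs();print({k:np.round(v,3).tolist() for k,v in o.items()})
E
```

```text
top {'vfov': 42.449654169710875, 'cx': 326.1366435909135, 'cy': 196.3704927212771, 'eye': array([0.31451942, 0.23976311, 1.31290465]), 'attitude': array([ 0.05666832, -0.06103539, -0.69641565,  0.71278933])}
side {'vfov': 45.17554978139645, 'cx': 313.61291753934546, 'cy': 201.27438989068358, 'eye': array([ 0.28765776, -0.5217171 ,  0.75422365]), 'attitude': array([ 0.41778809, -0.05563109, -0.14465857,  0.89522745])}
{'vfov': 68.22105039943096, 'cx': 319.9497798729344, 'cy': 207.16457422057928, 'mount': array([[-2.12773319e-04,  9.63402860e-01,  2.68057614e-01,
         7.85775461e-02],
       [ 9.99999956e-01,  1.49568901e-04,  2.56206874e-04,
        -7.81217875e-04],
       [ 2.06737352e-04,  2.68057657e-01, -9.63402849e-01,
        -2.05352708e-01],
       [ 0.00000000e+00,  0.00000000e+00,  0.00000000e+00,
         1.00000000e+00]])}
{'time_s': 0.1, 'joint_pos': [1.135, 0.3, 1.522, -0.0, 1.321, -0.067], 'dq': [0.0, -0.0, -0.004, 0.0, -0.003, 0.0], 'tau': [0.001, -53.264, -35.328, 0.071, 0.023, -0.0], 'eef_pos': [0.198, 0.513, 0.178], 'tcp_rot': [0.183, 0.983, -0.0, -0.0], 'force': [-0.374, -0.544, 0.029], 'wrist_torque': [0.028, 0.009, -0.003], 'gripper_force': 0.0, 'opening': 1.0}
```

View pics/top0.png

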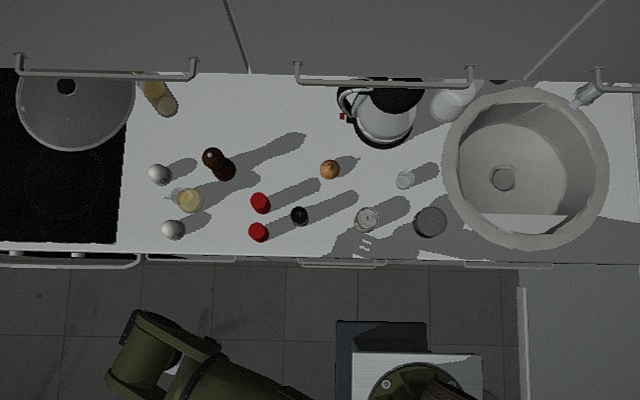

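View pics/side0.png

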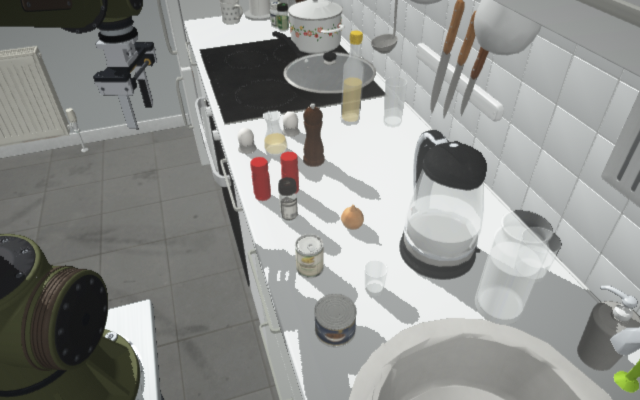

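Top view: wide grey tin (430,222), slim tin (368,219), black-capped spice jar (299,215), red look-alikes at (260,203) and (258,232). Side view: wide tin lid (336,308), slim tin lid (310,244), jar cap (288,185). The red shakers are the look-alikes. The black-capped glass jar with a label fits the spice jar. I'll confirm that in a crop and triangulate.

```bash
cat > h.py <<'E'
import numpy as np
from rig import ctrl, imaging
from scipy.spatial.transform import Rotation as R
def ray(n,u,v,obs=None):
    i=imaging.camera_info(n); f=200/np.tan(np.radians(i["vfov"]/2))
    d=np.array([(u-i["cx"])/f,-(v-i["cy"])/f,-1])
    if n=="wrist":
        M=i["mount"]; Rt=R.from_quat(obs["tcp_rot"]).as_matrix()
        return obs["eef_pos"]+Rt@M[:3,3], Rt@M[:3,:3]@d
    return i["eye"],R.from_quat(i["attitude"]).apply(d)
def atz(n,u,v,z,obs=None):
    e,d=ray(n,u,v,obs); return e+d*(z-e[2])/d[2]
E
python3 - <<'E'
from h import *
import cv2
for nm,z,t,s in [("wide",.058,(430,221),(336,308)),("slim",.072,(368,217),(310,244)),("jar",.105,(299.5,214),(288,185)),("red1",.105,(260,201),(289,157)),("red2",.105,(257,231),(260,162)),("glass",.062,(404,179),(375,267)),("onion",.06,(329,169),(352,210))]:
    print(nm,np.round(atz("top",*t,z),3),np.round(atz("side",*s,z),3))
a=cv2.imread("pics/top0.png")[150:260,230:460];b=cv2.imread("pics/side0.png")[140:350,220:400]
cv2.imwrite("pics/c.png",np.hstack([cv2.resize(a,(450,int(110*450/230))) if 0 else cv2.copyMakeBorder(cv2.resize(a,None,fx=2,fy=2),0,200,0,0,0),cv2.resize(b,None,fx=1.8,fy=2)]))
E
```

```text
wide [ 0.47  -0.022  0.058] [ 0.473 -0.024  0.058]
slim [0.475 0.132 0.072] [0.474 0.13  0.072]
jar [0.474 0.297 0.105] [0.474 0.286 0.105]
red1 [0.503 0.391 0.105] [0.504 0.388 0.105]
red2 [0.431 0.395 0.105] [0.435 0.392 0.105]
glass [0.573 0.042 0.062] [0.576 0.04  0.062]
onion [0.595 0.229 0.06 ] [0.595 0.211 0.06 ]
```

View pics/c.png

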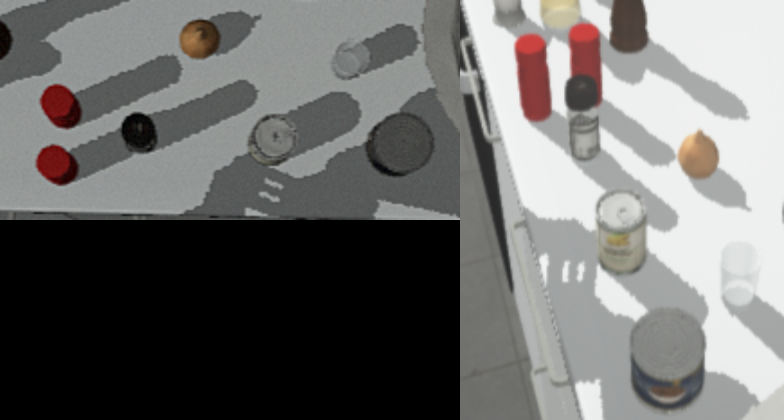

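The crop confirms it: the black-capped, labelled clear jar is the spice jar and both red ones are decoys. I'll go above the slim tin with the fingers closing along x.

Emit:
step_arm(steps=[0.554,-0.764,0.084,0,0,-0.765,100,0.554,-0.764,0.084,0,0,-0.765,100,0.554,-0.764,0.084,0,0,-0.765,100,0.554,-0.764,0.084,0,0,-0.765,100,0.554,-0.764,0.084,0,0,-0.765,100,0.554,-0.764,0.084,0,0,-0.765,100,0.554,-0.764,0.084,0,0,-0.765,100,0.554,-0.764,0.084,0,0,-0.765,100,0.554,-0.764,0.084,0,0,-0.765,100,0.554,-0.764,0.084,0,0,-0.765,100], force=15)

```text
time_s: 1.35
eef_pos: [0.4749, 0.1314, 0.2197]
tcp_rot: [0.707, 0.707, -0.0, -0.0]
force: [-0.3, 0.4, -0.1]
opening: 0.999
gripper_force: 0.0
```

Run:
```python
from h import *
import cv2
o=ctrl.get_obs();cv2.imwrite("pics/w1.png",imaging.camera("wrist")[:,:,::-1])
print({k:np.round(v,4).tolist() for k,v in o.items()})
np.save("w1.npy",o,allow_pickle=True)
```

```text
{'time_s': 1.35, 'joint_pos': [0.1954, 0.1406, 1.6173, 0.0002, 1.3843, 0.195], 'dq': [0.0164, -0.0073, 0.0027, -0.0001, -0.001, -0.0021], 'tau': [-1.3466, -44.1259, -36.3171, 0.0348, -0.0055, -0.0435], 'eef_pos': [0.4749, 0.1314, 0.2197], 'tcp_rot': [0.707, 0.7073, -0.0002, -0.0003], 'force': [-0.2975, 0.4491, -0.0635], 'wrist_torque': [-0.0315, 0.1129, -0.0246], 'gripper_force': 0.0, 'opening': 0.9986}
```

View pics/w1.png

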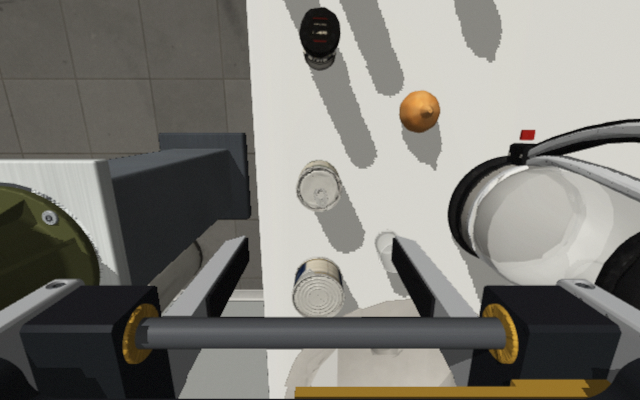

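Wrist view: jar cap at (320,33), a tin lid at about (319,194), another tin lid at about (318,296). I'll check these against the calibration.

Run:
```python
from h import *
o=np.load("w1.npy",allow_pickle=True).item()
i=imaging.camera_info("wrist");print(sorted(i))
for nm,u,v,z in [("jar",320,33,.105),("lid A",319,194,.072),("A top?",318,180,.072),("lidB",318,296,.058),("onion",420,111,.05),("glass",386,242,.06)]: print(nm,atz("wrist",u,v,z,o).round(3))
def proj(p):
    f=200/np.tan(np.radians(i["vfov"]/2));M=i["mount"];Rt=R.from_quat(o["tcp_rot"]).as_matrix()
    q=M[:3,:3].T@(Rt.T@(p-o["eef_pos"])-M[:3,3]); return i["cx"]-f*q[0]/q[2],i["cy"]+f*q[1]/q[2]
for p in [(.475,.131,.072),(.471,-.023,.058),(.474,.291,.105)]: print(proj(np.array(p)))
```

```text
['cx', 'cy', 'mount', 'vfov']
jar [0.474 0.294 0.105]
lid A [0.473 0.127 0.072]
A top? [0.471 0.145 0.072]
lidB [ 0.471 -0.023  0.058]
onion [0.595 0.225 0.05 ]
glass [0.561 0.059 0.06 ]
(np.float64(320.8954373278087), np.float64(190.99009099974418))
(np.float64(317.93244185625855), np.float64(295.7091693115059))
(np.float64(320.06479168762223), np.float64(36.96218671946394))
```

Everything agrees: slim (0.474, 0.129), jar (0.474, 0.293), wide (0.471, -0.023). Next I descend on the slim tin and grip it.

Emit:
step_arm(steps=[-0.002,-0.004,-0.1,0,0,0,100,-0.002,-0.004,-0.2,0,0,0,100,-0.002,-0.004,-0.3,0,0,0,100,-0.002,-0.004,-0.35,0,0,0,100,-0.002,-0.004,-0.38,0,0,0,100,-0.002,-0.004,-0.38,0,0,0,100,-0.002,-0.004,-0.38,0,0,0,75,-0.002,-0.004,-0.38,0,0,0,60,-0.002,-0.004,-0.38,0,0,0,50,-0.002,-0.004,-0.38,0,0,0,40], force=15)

```text
time_s: 2.65
eef_pos: [0.4743, 0.129, 0.0303]
tcp_rot: [0.707, 0.707, 0.0, 0.0]
force: [-1.3, -0.5, 0.4]
opening: 0.61
gripper_force: 0.7
```

Emit:
step_arm(steps=[0,0,0,0,0,0,20,0,0,0,0,0,0,20,0,0,0,0,0,0,20,0,0,0,0,0,0,20,0,0,0.03,0,0,0,20,0,0,0.08,0,0,0,20,0,0,0.14,0,0,0,20,0,0,0.19,0,0,0,20,0,0,0.2,0,0,0,20,0,0,0.2,0,0,0,20], force=20)

```text
time_s: 3.9
eef_pos: [0.4741, 0.129, 0.1298]
tcp_rot: [0.707, 0.707, -0.0, -0.0]
force: [0.0, -0.2, -1.5]
opening: 0.605
gripper_force: 20.0
```

Run:
```python
from h import *
import cv2
o=ctrl.get_obs();cv2.imwrite("pics/w2.png",imaging.camera("wrist")[:,:,::-1])
print({k:np.round(v,4).tolist() for k,v in o.items()})
np.save("w2.npy",o,allow_pickle=True)
```

```text
{'time_s': 3.9, 'joint_pos': [0.191, 0.2174, 1.7425, -0.0, 1.1818, 0.1907], 'dq': [0.001, 0.0191, 0.0122, 0.0002, -0.0076, -0.0007], 'tau': [0.021, -48.6414, -34.9966, 0.0791, 0.1511, 0.0003], 'eef_pos': [0.4741, 0.129, 0.1298], 'tcp_rot': [0.707, 0.7072, -0.0001, -0.0], 'force': [0.0112, -0.1845, -1.4977], 'wrist_torque': [-0.0268, 0.0518, 0.0455], 'gripper_force': 19.9948, 'opening': 0.605}
```

View pics/w2.png

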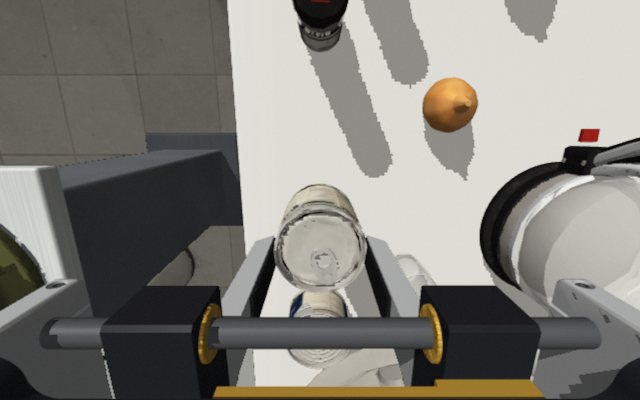

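The wrist view shows the slim tin held upright, with its lid centred near (320,247) and the wide tin behind it. I'll compute the tin's offset in the hand.

Run:
```python
from h import *
import cv2
o=np.load("w2.npy",allow_pickle=True).item()
print(atz("wrist",320.5,247.5,o["eef_pos"][2]+.0417,o)-o["eef_pos"])
```

```text
[-0.0002668   0.00700725  0.0417    ]
```

Run:
```python
from h import *
import cv2
o=np.load("w2.npy",allow_pickle=True).item()
i=imaging.camera_info("wrist");f=200/np.tan(np.radians(i["vfov"]/2));M=i["mount"];Rt=R.from_quat(o["tcp_rot"]).as_matrix()
def proj(p):
    q=M[:3,:3].T@(Rt.T@(p-o["eef_pos"])-M[:3,3]); return i["cx"]-f*q[0]/q[2],i["cy"]+f*q[1]/q[2]
im=cv2.imread("pics/w2.png")[170:310,250:390]; im=cv2.resize(im,None,fx=4,fy=4,interpolation=cv2.INTER_CUBIC)
for dy,c in [(0,(0,0,255)),(.007,(0,255,0))]:
  for dz in (.0417,-.0303):
    t=np.linspace(0,6.28,60); P=np.array([proj(o["eef_pos"]+[.0285*np.cos(a),dy+.0285*np.sin(a),dz]) for a in t])
    cv2.polylines(im,[((P-[250,170])*4).astype(int)],1,c,1)
s=imaging.camera("side")[:,:,::-1][170:310,240:390]
cv2.imwrite("pics/w2c.png",np.hstack([im[:, :400],cv2.resize(s,(400,560))][0:2]))
```

```text
(no output)
```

View pics/w2c.png

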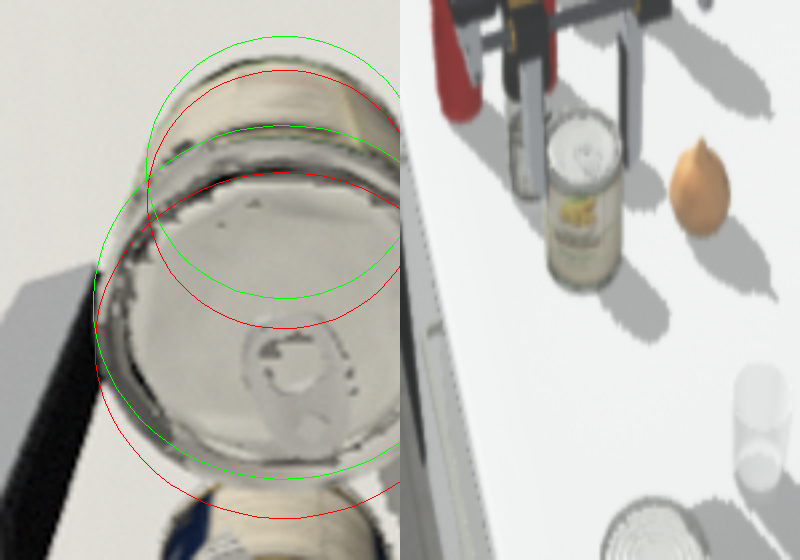

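The lid sits about 4–6 mm to +y in the hand and nearly upright, so I move it the relative distance of -0.154 m in y to the wide tin.

Emit:
step_arm(steps=[0,-0.06,0,0,0,0,20,-0.001,-0.13,0,0,0,0,20,-0.002,-0.2,0,0,0,0,20,-0.003,-0.26,0,0,0,0,20,-0.004,-0.3,0,0,0,0,20,-0.004,-0.308,0,0,0,0,20,-0.004,-0.308,-0.02,0,0,0,20,-0.004,-0.308,-0.045,0,0,0,20,-0.004,-0.308,-0.06,0,0,0,20,-0.004,-0.308,-0.06,0,0,0,20])

```text
time_s: 5.25
eef_pos: [0.4719, -0.0246, 0.0993]
tcp_rot: [0.707, 0.707, -0.0, -0.001]
force: [0.4, -0.3, -0.8]
opening: 0.608
gripper_force: 20.0
```

Run:
```python
from h import *
import cv2
o=ctrl.get_obs();print(np.round(o["eef_pos"],4),o["time_s"])
s=imaging.camera("side")[:,:,::-1][220:350,270:400];t=imaging.camera("top")[:,:,::-1][170:270,380:480]
cv2.imwrite("pics/p3.png",np.hstack([cv2.resize(s,(400,400),interpolation=2),cv2.resize(t,(400,400),interpolation=2)]))
```

```text
[ 0.4719 -0.0246  0.0993] 5.25
```

View pics/p3.png

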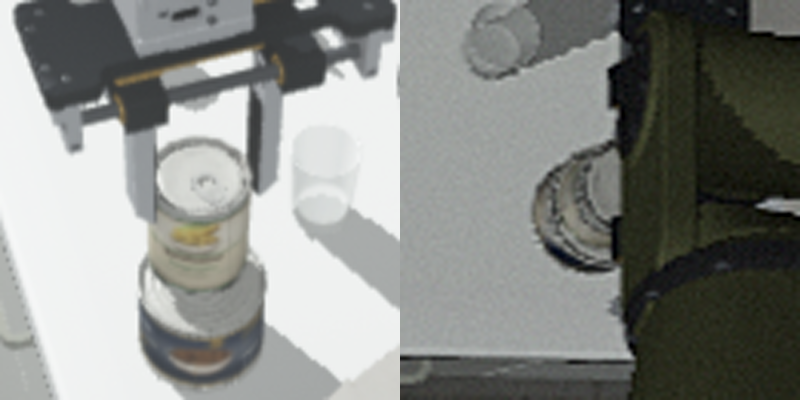

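Side crop: the slim tin is centred above the wide tin's lid, about 11 mm up. I'll lower it gently.

Emit:
step_arm(steps=[0,0,-0.004,0,0,0,20,0,0,-0.008,0,0,0,20,0,0,-0.011,0,0,0,20,0,0,-0.014,0,0,0,20,0,0,-0.016,0,0,0,20,0,0,-0.018,0,0,0,20,0,0,-0.019,0,0,0,20,0,0,-0.02,0,0,0,20,0,0,-0.021,0,0,0,20,0,0,-0.021,0,0,0,20])

```text
time_s: 6.6
eef_pos: [0.4723, -0.025, 0.0895]
tcp_rot: [0.707, 0.707, -0.0, -0.0]
force: [-0.7, -0.1, -2.2]
opening: 0.603
gripper_force: 20.0
```

Emit:
step_arm(steps=[0,0,-0.001,0,0,0,20,0,0,-0.002,0,0,0,20,0,0,-0.003,0,0,0,20,0,0,-0.003,0,0,0,20,0,0,-0.003,0,0,0,20,0,0,-0.003,0,0,0,20,0,0,-0.003,0,0,0,20,0,0,-0.003,0,0,0,20,0,0,-0.003,0,0,0,20,0,0,-0.003,0,0,0,20])

```text
time_s: 7.85
eef_pos: [0.4724, -0.025, 0.0882]
tcp_rot: [0.707, 0.707, 0.0, 0.0]
force: [-2.5, 0.3, 4.5]
opening: 0.605
gripper_force: 20.0
```

Contact, +4.5 N. Release and rise.

Emit:
step_arm(steps=[0,0,0,0,0,0,65,0,0,0,0,0,0,75,0,0,0,0,0,0,90,0,0,0,0,0,0,95,0,0,0,0,0,0,95,0,0,0.04,0,0,0,95,0,0,0.1,0,0,0,95,0,0,0.18,0,0,0,95,0,0,0.24,0,0,0,95,0,0,0.26,0,0,0,95])

```text
time_s: 9.1
eef_pos: [0.4727, -0.0251, 0.2194]
tcp_rot: [0.707, 0.707, 0.001, 0.001]
force: [-1.0, -0.9, -0.4]
opening: 0.948
gripper_force: 0.0
```

Emit:
step_arm(steps=[0.003,0.1,0,0,0,0,95,0.003,0.22,0,0,0,0,95,0.003,0.34,0,0,0,0,95,0.003,0.46,0,0,0,0,95,0.003,0.56,0,0,0,0,80,0.003,0.62,0,0,0,0,70,0.003,0.636,0,0,0,0,70,0.003,0.636,0,0,0,0,70,0.003,0.636,0,0,0,0,70,0.003,0.636,0,0,0,0,70])

```text
time_s: 10.35
eef_pos: [0.474, 0.2922, 0.2182]
tcp_rot: [0.707, 0.707, 0.0, 0.0]
force: [-0.1, 0.8, -0.2]
opening: 0.703
gripper_force: 0.0
```

Run:
```python
from h import *
import cv2
o=ctrl.get_obs();w=imaging.camera("wrist")[:,:,::-1].copy()
i=imaging.camera_info("wrist");f=200/np.tan(np.radians(i["vfov"]/2));M=i["mount"];Rt=R.from_quat(o["tcp_rot"]).as_matrix()
def proj(p):
    q=M[:3,:3].T@(Rt.T@(p-o["eef_pos"])-M[:3,3]); return i["cx"]-f*q[0]/q[2],i["cy"]+f*q[1]/q[2]
t=np.linspace(0,6.28,60)
w=cv2.resize(w[100:300,240:400],None,fx=3,fy=3,interpolation=2)[:600]
for y,c in[(.290,(0,0,255)),(.296,(0,255,0))]:
    P=np.array([proj([.474+.02*np.cos(a),y+.02*np.sin(a),.105]) for a in t]); cv2.polylines(w,[((P-[240,100])*3).astype(int)],1,c,1)
# stack check with the side camera: predicted rims
s=imaging.camera("side")[:,:,::-1]; j=imaging.camera_info("side");fs=200/np.tan(np.radians(j["vfov"]/2))
s=cv2.resize(s[215:365,280:390],None,fx=2.9,fy=4,interpolation=2)
for z,r,y in[(.058,.0375,-.023),(.130,.0285,-.023)]:
    P=[]
    for a in t:
        q=R.from_quat(j["attitude"]).inv().apply(np.array([.472+r*np.cos(a),y+r*np.sin(a),z])-j["eye"]);P.append([j["cx"]-fs*q[0]/q[2],j["cy"]+fs*q[1]/q[2]])
    cv2.polylines(s,[((np.array(P)-[280,215])*[2.9,4]).astype(int)],1,(0,0,255),1)
cv2.imwrite("pics/w4.png",np.hstack([w,s]));print(o["eef_pos"],o["time_s"])
```

```text
[0.47400158 0.29218321 0.2181829 ] 10.35
```

View pics/w4.png

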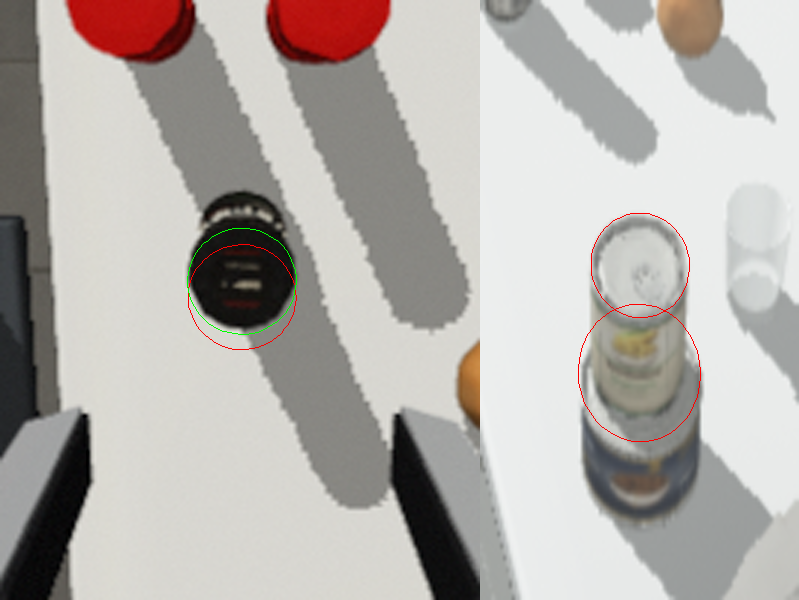

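The slim tin stands upright and centred: its predicted rims line up. The jar cap is at about y=0.296, so I descend and grip it.

Emit:
step_arm(steps=[0,0.006,-0.1,0,0,0,70,0,0.006,-0.18,0,0,0,70,0,0.006,-0.26,0,0,0,70,0,0.006,-0.32,0,0,0,70,0,0.006,-0.344,0,0,0,70,0,0.006,-0.344,0,0,0,70,0,0.006,-0.344,0,0,0,55,0,0.006,-0.344,0,0,0,45,0,0.006,-0.344,0,0,0,35,0,0.006,-0.344,0,0,0,20], force=15)

```text
time_s: 11.7
eef_pos: [0.4741, 0.2962, 0.0466]
tcp_rot: [0.707, 0.707, 0.001, 0.0]
force: [1.0, 0.0, 4.5]
opening: 0.425
gripper_force: 15.0
```

Emit:
step_arm(steps=[0,0,0,0,0,0,10,0,0,0,0,0,0,10,0,0,0,0,0,0,10,0,0,0,0,0,0,10,0,0,0.04,0,0,0,10,0,0,0.1,0,0,0,10,0,0,0.17,0,0,0,10,0,0,0.25,0,0,0,10,0,0,0.32,0,0,0,10,0,0,0.34,0,0,0,10], force=20)

```text
time_s: 12.95
eef_pos: [0.4742, 0.2963, 0.2176]
tcp_rot: [0.707, 0.707, 0.001, 0.0]
force: [-0.8, 0.7, -1.9]
opening: 0.424
gripper_force: 20.0
```

Emit:
step_arm(steps=[-0.001,-0.08,0,0,0,0,10,-0.002,-0.18,0,0,0,0,10,-0.003,-0.29,0,0,0,0,10,-0.004,-0.4,0,0,0,0,10,-0.004,-0.5,0,0,0,0,10,-0.004,-0.58,0,0,0,0,10,-0.004,-0.63,0,0,0,0,10,-0.004,-0.638,-0.02,0,0,0,10,-0.004,-0.638,-0.05,0,0,0,10,-0.004,-0.638,-0.06,0,0,0,10])

```text
time_s: 14.2
eef_pos: [0.4711, -0.0221, 0.1842]
tcp_rot: [0.707, 0.708, -0.001, -0.001]
force: [-0.1, 0.3, -1.6]
opening: 0.423
gripper_force: 20.0
```

Run:
```python
from h import *
import cv2
o=ctrl.get_obs();w=imaging.camera("wrist")[:,:,::-1].copy();e=o["eef_pos"]
i=imaging.camera_info("wrist");f=200/np.tan(np.radians(i["vfov"]/2));M=i["mount"];Rt=R.from_quat(o["tcp_rot"]).as_matrix()
j=imaging.camera_info("side");fs=200/np.tan(np.radians(j["vfov"]/2))
def proj(p):
    q=M[:3,:3].T@(Rt.T@(p-e)-M[:3,3]); return i["cx"]-f*q[0]/q[2],i["cy"]+f*q[1]/q[2]
def projs(p):
    q=R.from_quat(j["attitude"]).inv().apply(np.array(p)-j["eye"]);return j["cx"]-fs*q[0]/q[2],j["cy"]+fs*q[1]/q[2]
t=np.linspace(0,6.28,60)
w=cv2.resize(w[160:360,250:390],None,fx=3,fy=3,interpolation=2)
for dy,c in[(0,(0,0,255)),(.005,(0,255,0))]:
    P=np.array([proj(e+[.02*np.cos(a),dy+.02*np.sin(a),.0584]) for a in t]); cv2.polylines(w,[((P-[250,160])*3).astype(int)],1,c,1)
s=imaging.camera("side")[:,:,::-1]
s=cv2.resize(s[190:320,280:370],None,fx=4,fy=4.61,interpolation=2)
for p,z,r,c in[((.472,-.023),.130,.0285,(0,0,255)),(e[:2],e[2]-.0466,.02,(255,0,0)),(e[:2],e[2]+.0584,.02,(255,0,0))]:
    P=np.array([projs([p[0]+r*np.cos(a),p[1]+r*np.sin(a),z]) for a in t])
    cv2.polylines(s,[((P-[280,190])*[4,4.61]).astype(int)],1,c,1)
cv2.imwrite("pics/w5.png",np.hstack([w[:599],s[:599]]));print(e,o["time_s"])
```

```text
[ 0.47111316 -0.02209141  0.18419431] 14.2
```

View pics/w5.png

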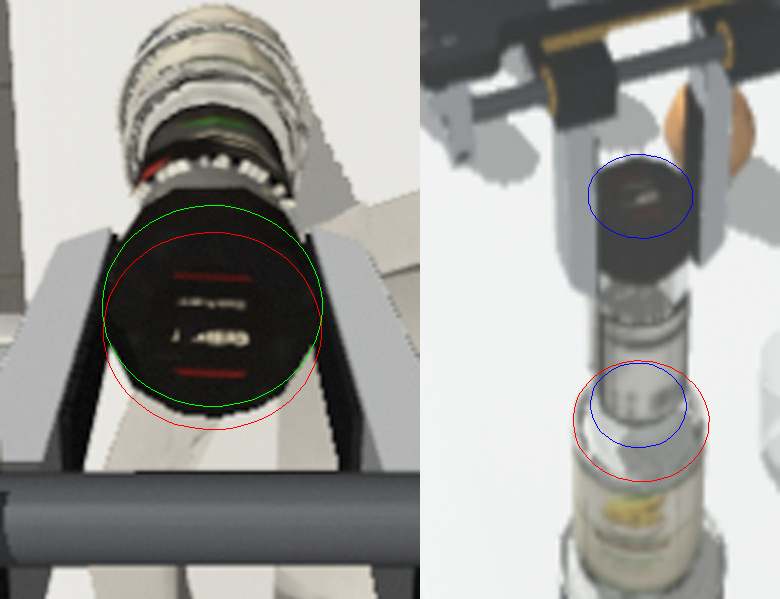

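Run:
```python
from h import *
o=ctrl.get_obs();e=o["eef_pos"];print(e,R.from_quat(o["tcp_rot"]).as_matrix().round(4).tolist())
i=imaging.camera_info("wrist");f=200/np.tan(np.radians(i["vfov"]/2));M=i["mount"];Rt=R.from_quat(o["tcp_rot"]).as_matrix()
def proj(p):
    q=M[:3,:3].T@(Rt.T@(p-e)-M[:3,3]); return np.array([i["cx"]-f*q[0]/q[2],i["cy"]+f*q[1]/q[2]])
t=np.linspace(0,6.28,90)
def ext(c,r,z):
    P=np.array([(proj([c[0]+r*np.cos(a),c[1]+r*np.sin(a),z])-[250,160])*3 for a in t]);return P.min(0).round(),P.max(0).round()
for dy in(0,.003,.006,.009): print(dy,ext(e[:2]+[0,dy],.02,e[2]-.0466))
for y in(-.018,-.021,-.024): print("slim top",y,ext([.472,y],.0285,.130))
```

```text
[ 0.47143378 -0.02224627  0.18510601] [[-0.0014, 1.0, -0.0016], [1.0, 0.0014, 0.0003], [0.0003, -0.0016, -1.0]]
0 (array([145., 100.]), array([280., 228.]))
0.003 (array([145.,  90.]), array([280., 219.]))
0.006 (array([145.,  80.]), array([280., 210.]))
0.009 (array([145.,  69.]), array([281., 200.]))
slim top -0.018 (array([121.,  52.]), array([308., 231.]))
slim top -0.021 (array([121.,  62.]), array([308., 240.]))
slim top -0.024 (array([122.,  71.]), array([307., 249.]))
```

Cap and base offsets match the slim tin's pattern, so the jar is upright. I'll add about +1.5 mm in y and lower gently.

Emit:
step_arm(steps=[0.001,0.003,-0.002,0,0,0,10,0.001,0.003,-0.004,0,0,0,10,0.001,0.003,-0.006,0,0,0,10,0.001,0.003,-0.008,0,0,0,10,0.001,0.003,-0.01,0,0,0,10,0.001,0.003,-0.012,0,0,0,10,0.001,0.003,-0.014,0,0,0,10,0.001,0.003,-0.015,0,0,0,10,0.001,0.003,-0.016,0,0,0,10,0.001,0.003,-0.016,0,0,0,10])

```text
time_s: 15.55
eef_pos: [0.4723, -0.0215, 0.178]
tcp_rot: [0.707, 0.707, -0.0, -0.0]
force: [1.4, -0.3, -0.9]
opening: 0.426
gripper_force: 20.0
```

Emit:
step_arm(steps=[0,0,-0.001,0,0,0,10,0,0,-0.002,0,0,0,10,0,0,-0.003,0,0,0,10,0,0,-0.003,0,0,0,10,0,0,-0.003,0,0,0,10,0,0,-0.003,0,0,0,10,0,0,-0.003,0,0,0,10,0,0,-0.003,0,0,0,10,0,0,-0.003,0,0,0,10,0,0,-0.003,0,0,0,10])

```text
time_s: 16.8
eef_pos: [0.4723, -0.0215, 0.1766]
tcp_rot: [0.707, 0.707, 0.0, 0.0]
force: [-0.6, 0.1, 2.5]
opening: 0.424
gripper_force: 20.0
```

Contact, +2.5 N. Release and rise.

Emit:
step_arm(steps=[0,0,0,0,0,0,48,0,0,0,0,0,0,55,0,0,0,0,0,0,70,0,0,0,0,0,0,80,0,0,0,0,0,0,80,0,0,0.04,0,0,0,80,0,0,0.1,0,0,0,80,0,0,0.18,0,0,0,80,0,0,0.25,0,0,0,80,0,0,0.28,0,0,0,80])

```text
time_s: 18.05
eef_pos: [0.4726, -0.0215, 0.3181]
tcp_rot: [0.707, 0.707, 0.001, 0.001]
force: [0.2, 1.0, -0.5]
opening: 0.801
gripper_force: 0.0
```

Emit:
step_arm(steps=[0,0.05,0,0,0,0,80,0,0.15,0,0,0,0,80,0,0.25,0,0,0,0,80,0,0.35,0,0,0,0,80,0,0.4,0,0,0,0,80,0,0.4,0,0,0,0,80,0,0.4,0,0,0,0,80,0,0.4,0,0,0,0,80,0,0.4,0,0,0,0,80,0,0.4,0,0,0,0,80])

```text
time_s: 19.3
eef_pos: [0.4723, 0.1782, 0.3166]
tcp_rot: [0.707, 0.707, 0.0, 0.0]
force: [-0.2, 1.2, -0.1]
opening: 0.8
gripper_force: 0.0
```

Run:
```python
from h import *
import cv2
s=imaging.camera("side")[:,:,::-1][160:360,240:420];t=imaging.camera("top")[:,:,::-1][140:260,340:480]
cv2.imwrite("pics/f.png",np.hstack([cv2.resize(s,(450,500),interpolation=2),cv2.resize(t,(350,500),interpolation=2)]));o=ctrl.get_obs();print(o["time_s"],o["eef_pos"])
```

```text
19.4 [0.47230499 0.17833038 0.31657548]
```

View pics/f.png

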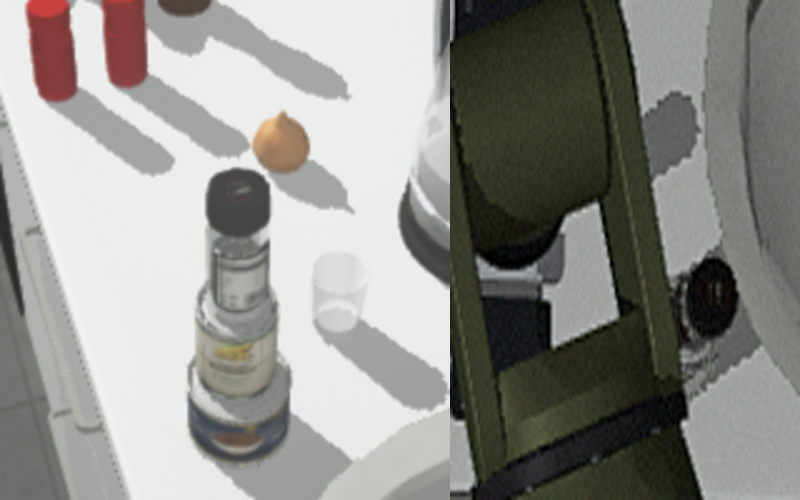

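The side view shows all three upright and centred in one stack, with the glass, onion and red jars in their original places and the gripper clear.

```bash
python3 -c "
from rig import ctrl; print(ctrl.finish_job())"
```

```text
the job is handed in; nothing more can be done
None
```

The stack is built where the wide tin stood, with the wide tin at the bottom, the slim tin in the middle and the spice jar on top; it stood upright and centred in the last side view, and I handed the job in at about 19 s.

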